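# Fit the hold-down bar over the backup battery

## Task

Fix the garage-door backup battery in its tray: lay the steel hold-down bar across the two yellow supports, its forked end straddling the upright stud and its plain end down between the cheeks of the other support, flat on both, setting it down rather than dropping it. Then slide the blue collar over the stud until it sits flat on the bar, let go, and leave the cup, the dish of lug nuts and the wrench head where they are.

Things in the scene. Friction and masses are not known exactly. Their poses are not given: they have to be found in the camera images.
- dock: Fixed battery tray. Origin: underside, midway between two yellow supports at x = -62 (saddle) and x = +62 mm (stud), tops at z = 103 mm; z up. Base plate x -108 to +85, y -82 to +82 mm, 6 mm thick. Grey battery with black top, 65 (x) by 151 (y) mm, in the middle, top at z = 100 mm; red and black terminal caps on it at x = +-18, y = +60 mm, up to z = 112 mm.
- saddle_top (a point): Centre of the saddle support's top face, 28 (x) by 53 (y) mm, 103 mm over the shelf; axes as the dock. Two cheeks guide the bar's sides: 43 mm apart (y) up to 12 mm over this point, flared outward above, to 21 mm. A yellow end stop 36 mm wide stands 38 mm away on the -x side (inner face), 15 mm higher than this point.
- stud_foot (a point): Foot of the steel stud on its axis, on the stud support's top face, 28 (x) by 53 (y) mm, 103 mm over the shelf; axes as the dock. The stud is 12 mm in diameter and rises 42 mm, its top 6 mm tapered to 6 mm diameter.
- bar: Loose steel bar, 180 (x) by 36 (y) by 8 mm, 0.25 to 0.5 kg, lying flat. Origin: centre of its underside. A red upright grip, 60 (x) by 16 (y) mm, stands on its middle from z = 8 to 40 mm: take it by this from above. The +x end is forked: a slot 18 mm wide (y), open at the end, from x = +45 to +90 mm. The -x end is plain.
- bar_fork (a point): Point in the slot, on the underside level, at x = +62 mm of the bar, where the stud belongs (some 10 mm of play lengthwise); axes as the bar
- bar_tail (a point): Point on the underside of the plain end, at x = -62 mm of the bar, which belongs on the saddle support; axes as the bar
- collar: Loose blue collar (painted steel tube), outer diameter 32 mm, bore 17 mm, 30 mm high, about 0.12 kg, standing upright on the shelf. Origin: centre of its underside, z along the bore. It stands in one of three places, with the cup and the dish in the others.
- cup: Translucent green plastic cup, rim diameter 72 mm, 90 mm high, light. Origin: centre of underside. Leave alone.
- dish: Round steel dish, diameter 106 mm, 13 mm high, with six nickel lug nuts stuck in it, up to 30 mm high. Origin: centre of underside. Leave alone.
- wrench_head: Torque wrench head with black rubber feet, lying on the shelf, head diameter 46 mm and up to 47 mm high, neck 115 mm long along its x. Origin: under the head. Leave alone.
- ammo_box: Grey steel ammo box with swing latch, 290 (x) by 105 (y) mm, 182 mm high with handle, fixed in place. Origin: centre of underside.
Things that resemble listed ones, but are neither listed nor needed, are in the scene too. Of the things like the collar, leave any that is orange or white; of the rest the larger one is meant.

How it is judged:
By the outcome, as a careful person would: the job done as asked, in the order asked, and still so for the second after the job is handed in, with the robot touching nothing.
It also fails if it takes over 61 s, if anything falls off the work surface, if the arm or the gripper's body presses on something with over 40 N, if the wrist force passes 120 N, or if a joint passes its speed limit or range.

## Robot

A 6-joint arm with a two-finger parallel gripper is mounted at the origin on the work surface. World frame = base frame: x ahead of the robot, y to its left, z up, the work surface at z = 0. Lengths are in m, angles in rad, forces in N, time in s.
With the tool pointing down it reaches from about 0.35 to 0.85 m from the base axis. Payload 8.1 kg.
Tool frame: the origin (TCP) lies on the centre line of the jaws, within the pads' length; the fingertips stand 17 mm ahead of it and the grasp point (between the pads) lies 2 mm behind it; z points along the fingers, y is the line along which they close (so a half turn about z gives the same grasp; the last joint's range is limited). The gripper opens to 93 mm and grips with 3 to 60 N. Pads are 15 mm wide; open, the fingers measure 128 mm over their backs; the gripper's body (75 mm by 188 mm) begins 65 mm behind the grasp point.
Start: joints at [-1.195, 0.13, 1.488, -0, 1.523, -0.085], TCP at [0.267, -0.537, 0.236] pointing down, gripper open.
Joint ranges: [-2.96, 2.96], [-0.89, 2.26], [0.02, 2.5], [-1.34, 4.48], [0, 2.73], [-2.66, 2.66]. Speed limits (rad/s): [2.39, 2.39, 2.79, 3.14, 3.14, 3.14].

## Interface

Orientations are given as a rotation vector (axis times angle).
In Python, from plant import telemetry, viewer, order gives the robot as it stands.
- The arm moves only by the tool send_rows, never from a script. Its argument "plan" is a list that holds one entry, the list of rows, each a list of 5 numbers: the closure, from -1 (fully open) to 1 (shut), then the shift along the world's x, y, z normalised to -1 to 1, where 1 is 0.2 m, then the turn about the world's z normalised to -1 to 1, where 1 is 60 degrees. A call has 1 to 20 rows; each row is the pose to reach, as a shift and turn from the pose commanded when the call began; what a row does not reach only later rows make up. A row lasts 1/12 s, in which the tool goes at most 41.7 mm and 7.16 degrees, less where a joint would pass 70% of its speed; a pose out of reach is approached as far as the arm can. A call with a number of a shift or a turn outside -1 to 1 is refused whole. A call with a gripper value outside its range is refused whole. The fingers move at their own pace and stop on an object; "force" is the grip in N (left out, the last holds). Time passes only in rows, so rows that repeat a pose let the fingers close. It gives the time, the measured TCP pose, the force, the opening and the grip force at its end, in the units of the state.
- telemetry.read_state(): the state, without advancing time (a new reading comes with each control period).
- viewer.read_camera(name): name is "scene" or "side" or "wrist"; returns (picture, depth): 420x560x3 uint8, blue, green, red; 420x560 float32, m along the optical axis (not along the pixel's ray), 0 where there is no reading.
- viewer.calibration(name): a dict with "camera_matrix" (3x3 intrinsics, pixels), "dist_coeffs" ([k1, k2, p1, p2, k3] as OpenCV has them; the pictures are not rectified), "extrinsics" (4x4, takes a point from camera to world coordinates); the wrist camera has in their place "hand_eye" (4x4, takes a point from camera to tool coordinates, whose origin is the TCP and whose axes are the flange's). Camera axes: x right, y up, looking along -z (the intrinsics and any distortion apply to the point x, -y, -z); pixel columns grow to the right and rows downward; lengths in m; the calibration is good to about 2 mm. A picture is of the moment at which its call begins: read the wrist's pose just before it. calibration takes no time and is no camera call.
- order.close_job(): hands the job in; it is judged then, once.
The state is a dict: "t": time; "q": joint angles; "dq": joint speeds; "joint_torque": joint torques, N m; "tool_pos": TCP position; "orientation": TCP orientation; "force": force on the tool from outside, world axes, zero at the start; "wrist_torque": the same for the moment, N m; "opening": finger opening in m; "gripper_force": force on a finger pad.
Only numpy, scipy, OpenCV 4.12 (cv2) and the standard library are available. Lean on these libraries where they do the work, as an engineer would, in place of code of your own. Each camera call takes 0.05 s, during which the arm holds its last target. There are 200 camera calls.

## Working session

There is one attempt and no reset: what is moved stays moved. The work goes in short steps, Python scripts to look and compute and a tool call to move; the robot and the scene stay as the last step left them, time stands still between calls to the robot, and variables do not carry over. Pictures are saved under pics/ and viewed, at most 11 in all, crops included, and the job is handed in when it is done.

Besides the shell and the picture viewer there is one more tool, called after "Request:" as a command line: name --argument value ..., lists and objects as JSON in quotes. send_rows: Moves the arm, as the interface text tells. Scaled input: -1 to 1 covers 0.2 m each way for a shift and 60 degrees each way for a turn. Its arguments: {"type":"object","properties":{"plan":{"type":"array"},"force":{"type":"number"}},"required":["plan"]}

```bash
mkdir -p pics; cat > h.py <<'E'
import numpy as np,cv2,pickle
from plant import telemetry,viewer,order
from scipy.spatial.transform import Rotation as R
def shot(n,f):
    s=telemetry.read_state(); p,d=viewer.read_camera(n); c=viewer.calibration(n)
    if 'extrinsics' in c: E=np.array(c['extrinsics'])
    else:
        T=np.eye(4);T[:3,:3]=R.from_rotvec(s['orientation']).as_matrix();T[:3,3]=s['tool_pos'];E=T@np.array(c['hand_eye'])
    cv2.imwrite(f'pics/{f}.png',p); pickle.dump((p,d,np.array(c['camera_matrix']),np.array(c['dist_coeffs']),E),open(f'{f}.pkl','wb'))
def load(f): return pickle.load(open(f'{f}.pkl','rb'))
def rays(f,px):
    p,d,K,D,E=load(f); u=cv2.undistortPoints(np.array(px,float).reshape(-1,1,2),K,D).reshape(-1,2)
    return E,np.c_[u[:,0],-u[:,1],-np.ones(len(u))]
def onz(f,px,z):
    E,r=rays(f,px); w=r@E[:3,:3].T; o=E[:3,3]; return o+w*((z-o[2])/w[:,2])[:,None]
def dep(f,px):
    d=load(f)[1]; E,r=rays(f,px)
    return (r*np.array([d[int(v),int(u)] for u,v in px])[:,None])@E[:3,:3].T+E[:3,3]
def proj(f,P):
    p,d,K,D,E=load(f); c=(np.array(P,float)-E[:3,3])@E[:3,:3]; c=c*[1,-1,-1]
    return cv2.projectPoints(c.reshape(-1,1,3),np.zeros(3),np.zeros(3),K,D)[0].reshape(-1,2)
def cloud(f):
    d=load(f)[1]; v,u=np.nonzero(d>0); px=np.c_[u,v]; E,r=rays(f,px); return px,(r*d[v,u][:,None])@E[:3,:3].T+E[:3,3]
E
python3 -c "
from h import *
for n in ['scene','side']: shot(n,n+'0')
for n in ['scene0','side0']: print(load(n)[4].round(2),load(n)[2][0,0])
im=[cv2.imread(f'pics/{n}0.png') for n in ['scene','side']]
s=telemetry.read_state();print(s['t'],s['tool_pos'],s['orientation'],s['force'])
"
```

```text
[[ 0.58 -0.55  0.6   1.37]
 [ 0.81  0.39 -0.43 -0.62]
 [ 0.    0.74  0.67  0.99]
 [ 0.    0.    0.    1.  ]] 478.09510208835
[[ 0.96  0.21 -0.18  0.42]
 [-0.27  0.69 -0.67 -0.74]
 [-0.01  0.69  0.72  0.83]
 [ 0.    0.    0.    1.  ]] 435.86886799725994
0.1 [ 0.26664497 -0.53697103  0.23470707] [-3.05700345e+00 -7.17034487e-01  3.26968862e-04] [-0.34245433 -0.14706117  0.32931939]
```

View pics/scene0.png

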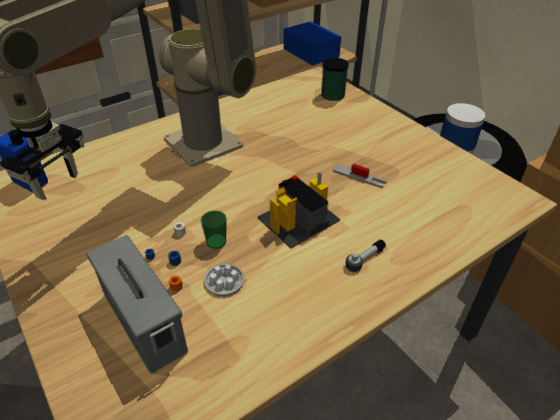

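View pics/side0.png

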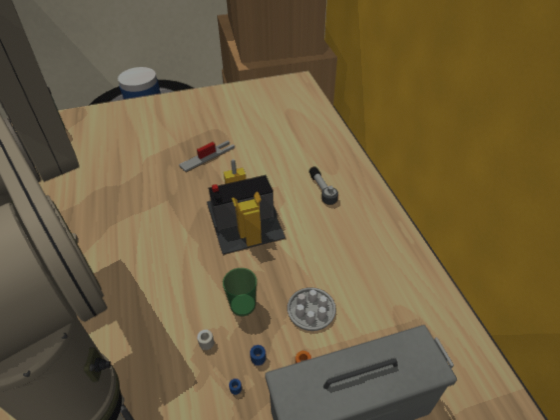

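The scene picture shows the dock at (298,210), the bar with its red grip at (360,175), the larger blue collar at (174,258), and small blue, white and orange lookalikes around it. In the side picture the dock is at (243,210), the bar at (207,155) and the collar at (258,355).

```bash
python3 -c "
from h import *
a=cv2.resize(cv2.imread('pics/scene0.png')[150:250,250:400],None,fx=5,fy=5,interpolation=2)[:, :]
b=cv2.resize(cv2.imread('pics/side0.png')[130:255,170:300],None,fx=4,fy=4,interpolation=2)
a=cv2.resize(a,(600,400)); b=b
cv2.imwrite('pics/c1.png',cv2.resize(cv2.imread('pics/scene0.png')[140:250,250:396],(796,600),interpolation=2))
cv2.imwrite('pics/c2.png',cv2.resize(cv2.imread('pics/side0.png')[135:255,170:330],(800,600),interpolation=2))
for f in ['scene0','side0']:
  p=load(f)[0]; h=cv2.cvtColor(p,cv2.COLOR_BGR2HSV); px,P=cloud(f); H=h[px[:,1],px[:,0]]
  tab=(P[:,0]>.2)&(P[:,0]<.95)&(abs(P[:,1])<.6)&(P[:,2]>.004)&(P[:,2]<.2)
  for nm,m in dict(red=((H[:,0]<6)|(H[:,0]>174))&(H[:,1]>150),blue=(H[:,0]>100)&(H[:,0]<125)&(H[:,1]>120),yel=(H[:,0]>20)&(H[:,0]<32)&(H[:,1]>180)).items():
    m=m&tab; im=np.zeros(p.shape[:2],np.uint8); im[px[m,1],px[m,0]]=1
    n,l,st,ce=cv2.connectedComponentsWithStats(im)
    L=l[px[:,1],px[:,0]]
    for i in range(1,n):
      if st[i,4]>15:
        Q=P[L==i]; print(f,nm,st[i],Q.min(0).round(3),Q.max(0).round(3),np.median(Q,0).round(3))
"
```

```text
scene0 red [352 164  17  14 159] [0.459 0.307 0.009] [0.515 0.342 0.044] [0.488 0.324 0.032]
scene0 red [291 176   8   6  32] [0.467 0.054 0.1  ] [0.48  0.076 0.115] [0.475 0.061 0.107]
scene0 blue [146 249   8  10  64] [ 0.409 -0.404  0.005] [ 0.433 -0.385  0.027] [ 0.424 -0.395  0.018]
scene0 blue [169 251  11  14 125] [ 0.459 -0.36   0.004] [ 0.493 -0.332  0.035] [ 0.482 -0.347  0.025]
scene0 yel [310 178  18  14 108] [0.505 0.092 0.082] [0.559 0.127 0.108] [0.536 0.104 0.102]
scene0 yel [270 188  28  25 241] [ 0.5   -0.061  0.072] [0.569 0.021 0.127] [ 0.531 -0.021  0.103]
scene0 yel [276 208  19  22 108] [ 0.523 -0.058  0.012] [0.564 0.003 0.095] [ 0.558 -0.026  0.055]
scene0 yel [270 214   7   9  17] [ 0.52  -0.06   0.045] [ 0.551 -0.056  0.07 ] [ 0.535 -0.058  0.057]
side0 red [197 142  18  16 170] [0.456 0.308 0.012] [0.51  0.343 0.044] [0.483 0.322 0.033]
side0 red [212 185   7   7  40] [0.466 0.055 0.101] [0.481 0.072 0.115] [0.472 0.059 0.11 ]
side0 blue [251 346  14  19 199] [ 0.461 -0.362  0.008] [ 0.488 -0.333  0.033] [ 0.474 -0.351  0.028]
side0 blue [230 380  11  14 111] [ 0.409 -0.406  0.004] [ 0.428 -0.385  0.026] [ 0.418 -0.398  0.021]
side0 yel [225 169  20  11  96] [0.506 0.095 0.091] [0.554 0.12  0.107] [0.533 0.102 0.103]
side0 yel [233 198  26  22 268] [ 0.504 -0.059  0.086] [ 0.56  -0.001  0.127] [ 0.535 -0.025  0.104]
```

View pics/c1.png

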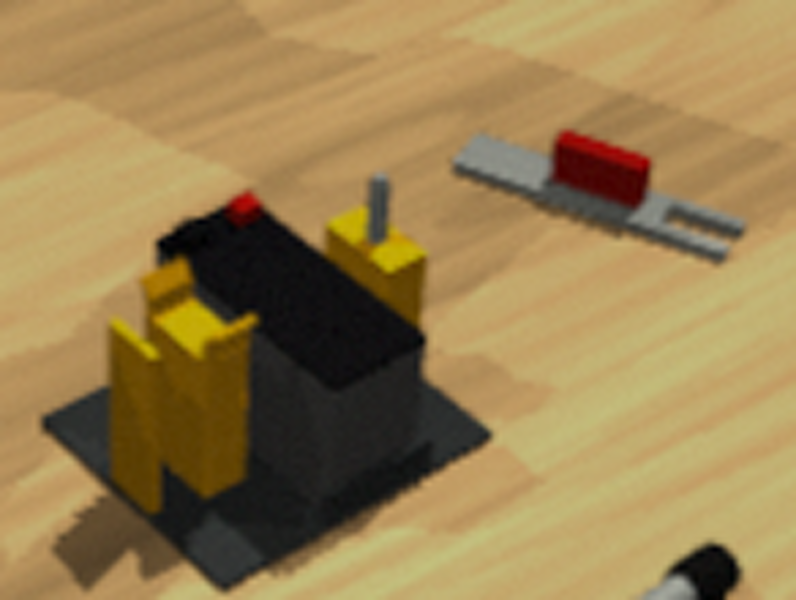

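View pics/c2.png

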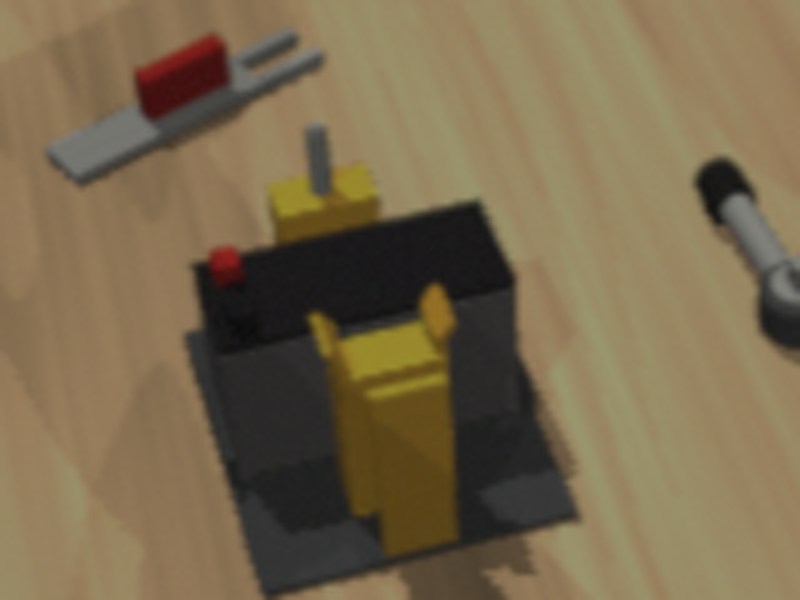

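c1 shows the saddle with its cheeks at about (200,330), the stud at (379,178 to 243), the battery, and the bar with its fork at the right end (745,230). c2 shows the same: stud (317,128), saddle (390,345), red cap (226,265), fork (310,45), tail (65,165). I'll fit rigid poses to these picks.

```bash
cat > fit.py <<'E'
from h import *
from scipy.optimize import least_squares
c1=lambda u,v:(u/5.452+250-.4,v/5.4545+140-.4)
c2=lambda u,v:(u/5+170-.4,v/5+135-.4)
def fit(name,obs,x0):
    def res(x,each=False):
        c,s=np.cos(x[2]),np.sin(x[2]); out=[]
        for f,m,px in obs:
            X=np.array(m)/1000; w=[x[0]+c*X[0]-s*X[1],x[1]+s*X[0]+c*X[1],X[2]]
            out.append(proj(f,[w])[0]-px)
        return np.array(out) if each else np.ravel(out)
    for v in ['scene0','side0',None]:
        o=obs
        if v: obs=[q for q in o if q[0]==v]
        r=least_squares(res,x0,loss='soft_l1'); print(name,v,r.x.round(4),np.degrees(r.x[2]).round(2)); 
        if not v: print(res(r.x,True).round(1).tolist())
        obs=o
A,B='scene0','side0'
d=[(B,(-108,82,6),c2(268,593)),(B,(-108,-82,6),c2(579,520)),(B,(32.5,75.5,100),c2(193,264)),(B,(32.5,-75.5,100),c2(478,203)),(B,(-32.5,-75.5,100),c2(515,280)),(B,(-32.5,75.5,100),c2(228,350)),
(B,(76,26.5,103),c2(270,185)),(B,(48,26.5,103),c2(275,215)),(B,(48,-26.5,103),c2(378,195)),(B,(76,-26.5,103),c2(368,167)),(B,(62,0,145),c2(317,128)),(B,(62,0,103),c2(320,192)),
(A,(-108,82,6),c1(43,423)),(A,(-108,-82,6),c1(224,589)),(A,(85,-82,6),c1(490,436)),(A,(-32.5,-75.5,100),c1(333,388)),(A,(32.5,-75.5,100),c1(423,340)),
(A,(48,26.5,103),c1(327,227)),(A,(76,26.5,103),c1(360,208)),(A,(76,-26.5,103),c1(427,257)),(A,(48,-26.5,103),c1(394,272)),(A,(62,0,145),c1(379,178)),(A,(62,0,103),c1(377,243))]
fit('dock',d,[.535,.04,1.57])
b=[(A,(-90,18,8),c1(482,135)),(A,(-90,-18,8),c1(455,160)),(A,(90,18,8),c1(745,228)),(A,(90,-18,8),c1(725,253)),
(B,(-90,18,8),c2(48,150)),(B,(-90,-18,8),c2(80,178)),(B,(90,18,8),c2(297,33)),(B,(90,-18,8),c2(322,55))]
fit('bar',b,[.486,.323,.4])
E
python3 fit.py
```

```text
dock scene0 [0.5349 0.0468 1.6115] 92.33
dock side0 [0.5334 0.0483 1.6101] 92.25
dock None [0.5338 0.0477 1.6102] 92.26
[[-1.0, 0.7], [0.8, -1.2], [-0.2, 0.2], [0.8, -0.6], [1.1, 0.4], [-1.7, 0.4], [-0.5, 0.2], [1.0, 1.0], [0.6, 0.5], [-0.2, -0.6], [-0.0, -0.1], [0.8, -0.1], [-0.8, -0.7], [-0.3, -0.0], [1.0, -0.4], [0.0, 0.0], [1.0, -0.5], [-0.4, -0.4], [0.6, -0.5], [0.2, -0.6], [-1.0, 0.3], [0.2, -0.1], [-0.2, -0.7]]
bar scene0 [0.4859 0.3286 0.398 ] 22.8
bar side0 [0.4858 0.3268 0.4208] 24.11
bar None [0.4861 0.3278 0.4119] 23.6
[[-0.6, -0.3], [-0.3, 0.5], [0.4, -0.6], [-0.1, 0.8], [-0.2, -0.4], [-0.3, -0.1], [-0.3, -0.7], [1.3, 0.2]]
```

Request:
send_rows --plan '[[[-1,0.3,1,0.3,0],[-1,0.3,1,0.3,0],[-1,0.3,1,0.3,0],[-1,0.3,1,0.3,0],[-1,0.3,1,0.3,0],[-1,0.3,1,0.3,0]]]'

```text
t: 0.6
tool_pos: [0.3285, -0.3335, 0.2978]
orientation: [3.057, 0.722, 0.004]
force: [-0.3, -0.2, 0.3]
opening: 0.0931
gripper_force: 0.0
```

Request:
send_rows --plan '[[[-1,0.4,1,0,0],[-1,0.4,1,0,0],[-1,0.4,1,0,0],[-1,0.4,1,0,0],[-1,0.4,1,0,0],[-1,0.4,1,0,0]]]'

```text
t: 1.1
tool_pos: [0.4082, -0.1325, 0.2954]
orientation: [-3.055, -0.724, -0.002]
force: [0.9, -0.5, 1.0]
opening: 0.0927
gripper_force: 0.0
```

Request:
send_rows --plan '[[[-1,0.4,1,0,-0.047],[-1,0.4,1,0,-0.047],[-1,0.4,1,0,-0.047],[-1,0.4,1,0,-0.047],[-1,0.4,1,0,-0.047],[-1,0.4,1,0,-0.047]]]'

```text
t: 1.6
tool_pos: [0.4878, 0.0672, 0.2948]
orientation: [-3.072, -0.648, 0.0]
force: [0.6, -0.4, -0.2]
opening: 0.093
gripper_force: 0.0
```

```bash
python3 -c "
from h import *
shot('wrist','w_dock')"
```

Request:
send_rows --plan '[[[-1,0,0.8,0,0],[-1,0,0.8,0,0],[-1,0,0.8,0,0],[-1,0,0.8,0,0],[-1,0,0.8,0,0]]]'

```text
t: 2.07
tool_pos: [0.4863, 0.2261, 0.2949]
orientation: [-3.073, -0.647, 0.001]
force: [1.2, -0.2, 0.6]
opening: 0.0931
gripper_force: 0.0
```

```bash
python3 -c "
from h import *
shot('wrist','w_bar')
cv2.imwrite('pics/wc.png',cv2.resize(np.hstack([cv2.imread('pics/w_dock.png'),cv2.imread('pics/w_bar.png')]),(800,300)))
cv2.imwrite('pics/wc.png',cv2.resize(np.vstack([np.hstack([cv2.imread('pics/w_dock.png'),cv2.imread('pics/w_bar.png')])]),(800,300)))
"
```

```text
(no output)
```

View pics/wc.png

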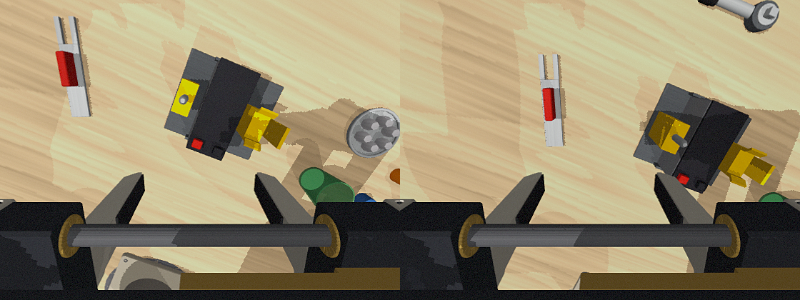

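The left half (over the dock) shows the bar at (70,68), stud tip (184,99), battery, saddle (262,128), dish and cup; the right half shows the bar at (549,100) with the fork pointing up. Both are clear, so I'll refine the poses with wrist depth.

```bash
python3 -c "
from h import *
def rect(Q):
    (c,s,a)=cv2.minAreaRect((Q[:,:2]*1000).astype(np.float32)); return np.round(c,1),np.round(s,1),round(a,1)
for f in ['w_dock','w_bar']:
  p=load(f)[0]; H=cv2.cvtColor(p,cv2.COLOR_BGR2HSV); px,P=cloud(f); h=H[px[:,1],px[:,0]].astype(int)
  red=((h[:,0]<8)|(h[:,0]>172))&(h[:,1]>150)
  near=np.hypot(P[:,0]-.486,P[:,1]-.325)<.12
  Q=P[red&near&(P[:,2]>.034)]; print(f,'grip',len(Q),rect(Q),np.median(Q[:,2]))
  Q=P[near&(P[:,2]>.004)&(P[:,2]<.014)&(h[:,1]<70)]; print('bar',len(Q),rect(Q),np.median(Q[:,2]))
  D=np.hypot(P[:,0]-.534,P[:,1]-.048)<.13
  Q=P[D&(h[:,2]<80)&(abs(P[:,2]-.1)<.006)&(h[:,1]<90)]; print('batt',len(Q),rect(Q),np.median(Q[:,2]))
  Q=P[D&(P[:,2]>.118)&(P[:,1]>.08)]; print('stud',len(Q),Q.mean(0).round(4),rect(Q) if len(Q) else 0,Q[:,2].max())
  Q=P[D&(h[:,0]>20)&(h[:,0]<33)&(h[:,1]>150)&(abs(P[:,2]-.103)<.005)]
  for q in (Q[Q[:,1]>.07],Q[Q[:,1]<.03]): print('yel',len(q),rect(q),np.median(q[:,2]))
  print('table',np.median(P[abs(P[:,2])<.004,2]))
  for P0 in ([.486,.328,.04],): print(proj(f,[P0]))
  x,y,a=.5338,.0477,1.6102;c,s=np.cos(a),np.sin(a)
  print('proj stud top',proj(f,[[x+c*.062,y+s*.062,.145]]))
"
python3 - <<'E'
import sys;sys.path.insert(0,'.')
import os;os.chdir('.')
import cv2
a=cv2.imread('pics/w_dock.png')[50:240,210:420]; b=cv2.imread('pics/w_bar.png')[60:220,160:280]
cv2.imwrite('pics/wz.png',cv2.resize(a,(663,600),interpolation=2))
E
```

```text
w_dock grip 676 (array([483.4, 328.7]), array([58.3, 15.7]), 24.2) 0.04020792360586295
bar 2632 (array([483.1, 329.6]), array([180.4,  37.9]), 24.7) 0.008475570272932886
batt 7141 (array([532.1,  49. ]), array([150.3,  65.3]), 2.1) 0.100977409095858
stud 28833 [0.4899 0.1177 0.3737] (array([497.3, 115.3]), array([58.2, 70.5]), 56.9) 0.40050803983739225
yel 1086 (array([529.7, 110.9]), array([52.7, 27.8]), 2.2) 0.10390257135868144
yel 1075 (array([535.5, -25.2]), array([51.6, 53.4]), 2.6) 0.10399756198766502
table 0.0008751382363102467
[[88.62256747 94.29791078]]
proj stud top [[257.24363065 139.11793607]]
w_bar grip 598 (array([484.6, 279.8]), array([ 57.6, 133.2]), 1.5) 0.04055832728711109
bar 2174 (array([482.8, 329.7]), array([178.8,  36.6]), 24.3) 0.008710412194618433
batt 5725 (array([531.3,  66.2]), array([150.4, 100.4]), 2.1) 0.10104401523041723
stud 2102 [0.5336 0.1691 0.3426] (array([537., 143.]), array([33.5, 71.7]), 6.1) 0.39308312589601174
yel 972 (array([529.4, 111.4]), array([53. , 28.4]), 1.8) 0.10395094394852275
yel 1126 (array([537.2, -18.9]), array([51.8, 70.3]), 10.5) 0.10395819982497806
table 0.0008265511422020366
[[208.10893014 144.6627233 ]]
proj stud top [[400.20820055 200.87329643]]
```

View pics/wz.png

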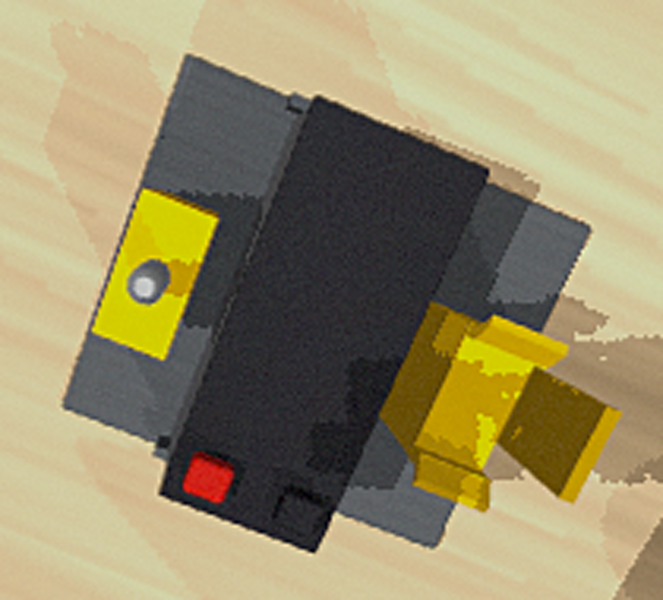

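The crop shows the stud tip at (148,285), saddle top (475,385), red cap (210,478) and end stop (560,430), all matching the fit. Approaching the bar now.

Request:
send_rows --plan '[[[-1,-0.01,0.5,-0.4,0.007],[-1,-0.01,0.515,-0.6,0.007],[-1,-0.01,0.515,-0.8,0.007],[-1,-0.01,0.515,-0.95,0.007],[-0.5,-0.01,0.515,-0.95,0.007],[-0.5,-0.01,0.515,-0.95,0.007],[-0.5,-0.01,0.515,-0.95,0.007]]]'

```text
t: 2.7
tool_pos: [0.4823, 0.3226, 0.1008]
orientation: [3.07, 0.652, -0.014]
force: [-1.4, -0.1, -0.5]
opening: 0.0777
gripper_force: 0.0
```

```bash
python3 -c "
from h import *
s=telemetry.read_state();print(s['t'],s['tool_pos'],s['orientation'],s['force'],s['opening'],s['q'])"
```

```text
2.7 [0.48232358 0.32260399 0.10081123] [ 3.07000721  0.65172714 -0.01356766] [-1.41099522 -0.14334597 -0.50683589] 0.0777156286338753 [ 5.01487276e-01  1.89517297e-01  1.67530959e+00 -5.38330166e-04
  1.28595038e+00  1.65407126e+00]
```

Request:
send_rows --plan '[[[-0.5,0,0,-0.15,0],[-0.5,0,0,-0.15,0],[-0.5,0,0,-0.15,0],[-0.5,0,0,-0.15,0]]]'

```text
t: 3.03
tool_pos: [0.4865, 0.3253, 0.0786]
orientation: [-3.073, -0.652, -0.004]
force: [-0.4, 0.0, 0.7]
opening: 0.0701
gripper_force: 0.0
```

Request:
send_rows --plan '[[[-0.5,-0.0125,0.015,-0.1,0],[-0.5,-0.0125,0.015,-0.2,0],[-0.5,-0.0125,0.015,-0.225,0],[-0.5,-0.0125,0.015,-0.225,0],[-0.5,-0.0125,0.015,-0.225,0],[-0.5,-0.0125,0.015,-0.225,0]]]'

```text
t: 3.53
tool_pos: [0.4837, 0.3291, 0.0328]
orientation: [-3.072, -0.653, -0.004]
force: [-0.1, 0.1, -0.1]
opening: 0.0699
gripper_force: 0.0
```

Request:
send_rows --plan '[[[0,0,0,0,0],[0.3,0,0,0,0],[0.5,0,0,0,0],[0.7,0,0,0,0],[1,0,0,0,0],[1,0,0,0,0],[1,0,0,0,0],[1,0,0,0,0],[1,0,0,0,0],[1,0,0,0,0],[1,0,0,0,0],[1,0,0,0,0]]]' --force 35

```text
t: 4.53
tool_pos: [0.4823, 0.3287, 0.0306]
orientation: [-3.073, -0.653, 0.0]
force: [-1.0, 1.5, -1.0]
opening: 0.0158
gripper_force: 35.0
```

Request:
send_rows --plan '[[[1,0,0,0.1,0],[1,0,0,0.3,0],[1,0,0,0.5,0],[1,0,0,0.7,0],[1,0,0,0.9,0],[1,0,0,1,0.1],[1,0.02,-0.1,1,0.2],[1,0.05,-0.2,1,0.3],[1,0.1,-0.3,1,0.4],[1,0.12,-0.4,1,0.5],[1,0.14,-0.5,1,0.6],[1,0.16,-0.6,1,0.7],[1,0.18,-0.7,1,0.8],[1,0.2,-0.7,1,0.9],[1,0.2,-0.7,1,1],[1,0.2,-0.7,1,1],[1,0.2,-0.7,1,1]]]'

```text
t: 5.95
tool_pos: [0.5219, 0.1883, 0.2299]
orientation: [-2.338, -2.098, 0.002]
force: [0.2, 0.4, -3.8]
opening: 0.0161
gripper_force: 35.0
```

Request:
send_rows --plan '[[[1,0.02,-0.1,0,0.05],[1,0.02,-0.25,0,0.1],[1,0.03,-0.4,0,0.13],[1,0.04,-0.55,0,0.13],[1,0.045,-0.65,0,0.13],[1,0.045,-0.7,0,0.13],[1,0.045,-0.7,0,0.13],[1,0.045,-0.7,0,0.13],[1,0.045,-0.7,0,0.13]]]'

```text
t: 6.7
tool_pos: [0.5312, 0.0496, 0.2305]
orientation: [-2.186, -2.255, -0.0]
force: [0.3, 0.1, -3.5]
opening: 0.0158
gripper_force: 35.0
```

```bash
python3 -c "
from h import *
s=telemetry.read_state();print(s['t'],s['tool_pos'],s['orientation'],s['force'],s['opening'])
shot('wrist','w2');shot('scene','s2');shot('side','d2')
cv2.imwrite('pics/v2.png',np.vstack([cv2.resize(cv2.imread('pics/w2.png'),(400,300)),cv2.resize(cv2.imread('pics/d2.png')[80:260,140:380],(400,300))]))
cv2.imwrite('pics/v2.png',np.hstack([cv2.resize(cv2.imread('pics/w2.png'),(400,600)[::1] and (400,300)),cv2.resize(cv2.imread('pics/d2.png')[80:260,140:380],(400,300))]))
"
```

```text
6.7 [0.53119552 0.0496219  0.23053033] [-2.18644208e+00 -2.25509349e+00 -4.17535840e-04] [ 0.33217707  0.13712312 -3.50484396] 0.015837503516246645
```

View pics/v2.png

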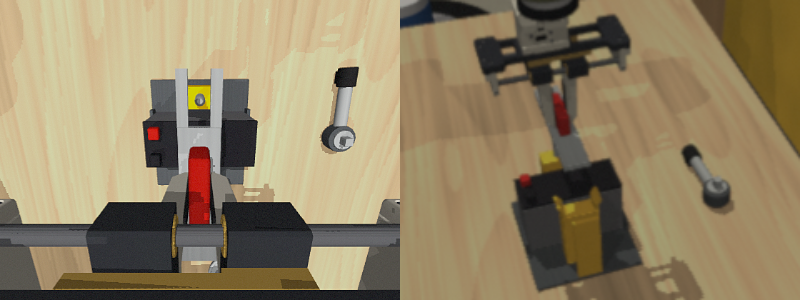

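The left half (wrist) shows the bar held, its fork tines at (182,95) and (216,95) either side of the stud tip (200,100). The right half (side) shows it hanging over the dock. Measuring bar against dock from wrist depth.

```bash
python3 -c "
from h import *
def rect(Q):
    (c,s,a)=cv2.minAreaRect((Q[:,:2]*1000).astype(np.float32)); return np.round(c,1),np.round(s,1),round(a,1)
f='w2'
p=load(f)[0]; H=cv2.cvtColor(p,cv2.COLOR_BGR2HSV); px,P=cloud(f); h=H[px[:,1],px[:,0]].astype(int)
D=(abs(P[:,0]-.531)<.1)&(P[:,1]>-.06)&(P[:,1]<.2)
Q=P[D&(P[:,2]>.17)&(P[:,2]<.24)]; print(np.histogram(Q[:,2],12))
B=P[D&(P[:,2]>.195)&(P[:,2]<.214)&(h[:,1]<60)&(h[:,2]>90)&(P[:,1]>.06)]
print('bar y max',np.percentile(B[:,1],[50,98,100]),np.median(B[:,2]))
for y in np.arange(.07,.145,.01):
  q=B[abs(B[:,1]-y)<.003]
  if len(q): x=np.sort(q[:,0]); g=np.argmax(np.diff(x)); print(round(y,3),x[0].round(4),x[-1].round(4),'gap',x[g].round(4),x[g+1].round(4),(np.polyfit(q[:,0],q[:,2],1)[0]).round(3))
print('pitch',np.polyfit(B[:,1],B[:,2],1))
r=P[D&(h[:,1]>150)&((h[:,0]<8)|(h[:,0]>172))&(P[:,2]>.22)&(P[:,2]<.26)];print('grip',rect(r) if len(r) else 0)
Q=P[D&(h[:,2]<80)&(abs(P[:,2]-.1)<.006)&(h[:,1]<90)]; print('batt',rect(Q))
q=P[D&(h[:,0]>20)&(h[:,0]<33)&(h[:,1]>150)&(abs(P[:,2]-.103)<.005)];print('yel',rect(q))
q=P[D&(P[:,2]>.11)&(P[:,2]<.15)&(P[:,1]>.09)&(h[:,1]<100)];print('stud',len(q),rect(q),q[q[:,2]>.138].mean(0) if len(q) else 0)
"
```

```text
(array([  73,   88, 6218,  160,   79,  107,  150,  185,  175,  208,  229,
        747]), array([0.20034024, 0.20364511, 0.20694998, 0.21025485, 0.21355972,
       0.21686459, 0.22016946, 0.22347433, 0.2267792 , 0.23008407,
       0.23338894, 0.23669381, 0.23999868]))
bar y max [0.09704971 0.13906113 0.14091685] 0.20897792597243792
0.07 0.512 0.5479 gap 0.5206 0.5391 -0.001
0.08 0.512 0.5473 gap 0.5251 0.5256 -0.004
0.09 0.5114 0.5472 gap 0.5115 0.512 0.0
0.1 0.5109 0.5466 gap 0.5199 0.5377 0.007
0.11 0.5109 0.5466 gap 0.5194 0.5374 -0.002
0.12 0.5103 0.546 gap 0.5193 0.5374 0.005
0.13 0.5098 0.5459 gap 0.519 0.5369 0.002
0.14 0.5098 0.5453 gap 0.5186 0.5366 0.01
pitch [-0.00075849  0.20896629]
grip (array([530.8,  54.4]), array([17.4, 53.9]), 2.3)
batt (array([531.8,  48.8]), array([150.1,  65.8]), 2.2)
yel (array([535.1,  91.9]), array([32.9, 74.5]), 19.3)
stud 197 (array([529.4, 111.1]), array([10.2, 11.6]), 2.7) [0.52934361 0.11137753 0.14363024]
```

Request:
send_rows --plan '[[[1,0.005,-0.0075,-0.05,0.002],[1,0.005,-0.0075,-0.12,0.002],[1,0.005,-0.0075,-0.19,0.002],[1,0.005,-0.0075,-0.26,0.002],[1,0.005,-0.0075,-0.32,0.002],[1,0.005,-0.0075,-0.37,0.002],[1,0.005,-0.0075,-0.41,0.002],[1,0.005,-0.0075,-0.43,0.002],[1,0.005,-0.0075,-0.445,0.002],[1,0.005,-0.0075,-0.455,0.002],[1,0.005,-0.0075,-0.46,0.002],[1,0.005,-0.0075,-0.46,0.002],[1,0.005,-0.0075,-0.46,0.002]]]'

```text
t: 7.93
tool_pos: [0.5327, 0.0471, 0.1392]
orientation: [2.183, 2.258, 0.001]
force: [-0.1, -0.2, -3.8]
opening: 0.0155
gripper_force: 35.0
```

Request:
send_rows --plan '[[[1,0,0,-0.005,0],[1,0,0,-0.01,0],[1,0,0,-0.015,0],[1,0,0,-0.015,0]]]'

```text
t: 8.27
tool_pos: [0.5322, 0.0471, 0.1354]
orientation: [-2.184, -2.258, 0.0]
force: [-0.1, -0.8, -3.2]
opening: 0.0159
gripper_force: 35.0
```

Request:
send_rows --plan '[[[1,0,0,-0.003,0],[1,0,0,-0.006,0],[1,0,0,-0.009,0],[1,0,0,-0.009,0]]]'

```text
t: 8.6
tool_pos: [0.5323, 0.0471, 0.1337]
orientation: [-2.184, -2.258, 0.0]
force: [0.3, 0.1, -2.9]
opening: 0.0157
gripper_force: 35.0
```

```bash
python3 -c "
from h import *
s=telemetry.read_state();print(s['t'],s['tool_pos'],s['force'],s['wrist_torque'])"
```

```text
8.6 [0.53226068 0.04708028 0.13370258] [ 0.29273457  0.10970253 -2.94186338] [-0.02737838 -0.13337078 -0.00543883]
```

Request:
send_rows --plan '[[[1,0,0,-0.003,0],[1,0,0,-0.005,0],[1,0,0,-0.005,0],[1,0,0,-0.005,0]]]'

```text
t: 8.93
tool_pos: [0.5323, 0.0471, 0.1336]
orientation: [2.184, 2.258, 0.0]
force: [-5.0, 0.5, 5.0]
opening: 0.0159
gripper_force: 35.0
```

Request:
send_rows --plan '[[[1,0,0,-0.003,0],[1,0,0,-0.005,0],[1,0,0,-0.005,0],[1,0,0,-0.005,0]]]'

```text
t: 9.27
tool_pos: [0.5324, 0.0471, 0.1335]
orientation: [2.184, 2.258, 0.0]
force: [-10.8, -0.1, 12.7]
opening: 0.0162
gripper_force: 35.0
```

```bash
python3 -c "
from h import *
s=telemetry.read_state();print(s['t'],s['tool_pos'],s['force'],s['wrist_torque'])
shot('wrist','w3');shot('scene','s3');shot('side','d3')
f='w3'
p=load(f)[0]; H=cv2.cvtColor(p,cv2.COLOR_BGR2HSV); px,P=cloud(f); h=H[px[:,1],px[:,0]].astype(int)
D=(abs(P[:,0]-.531)<.05)&(P[:,1]>-.06)&(P[:,1]<.2)
B=P[D&(P[:,2]>.1065)&(P[:,2]<.117)&(h[:,1]<60)&(h[:,2]>90)&(P[:,1]>.06)]
A=np.c_[B[:,:2]-[.53,.11],np.ones(len(B))]; print(np.linalg.lstsq(A,B[:,2],rcond=None)[0],len(B))
for y in np.arange(.07,.145,.01):
  q=B[abs(B[:,1]-y)<.003]
  if len(q): x=np.sort(q[:,0]); g=np.argmax(np.diff(x)); print(round(y,3),x[0].round(4),x[-1].round(4),'gap',x[g].round(4),x[g+1].round(4))
print(np.percentile(B[:,1],99.5))
a=cv2.resize(cv2.imread('pics/w3.png'),(400,300)); b=cv2.resize(cv2.imread('pics/d3.png')[135:255,190:310],(400,400),interpolation=2)
c=cv2.resize(cv2.imread('pics/s3.png')[160:250,250:340],(400,400),interpolation=2)
cv2.imwrite('pics/v3.png',np.hstack([b,c]))
"
```

```text
9.2667 [0.53235626 0.0471007  0.13353977] [-10.84694204  -0.05517294  12.67329798] [-0.05370789  1.69807047 -0.03281478]
[ 0.00089322 -0.00100998  0.1119202 ] 5223
0.07 0.5131 0.5488 gap 0.5222 0.5394
0.08 0.5125 0.5481 gap 0.5126 0.5131
0.09 0.512 0.5483 gap 0.512 0.5125
0.1 0.5118 0.5476 gap 0.5206 0.5386
0.11 0.5113 0.5475 gap 0.5204 0.5383
0.12 0.5113 0.5468 gap 0.5201 0.5382
0.13 0.5107 0.5467 gap 0.5199 0.5377
0.14 0.5109 0.546 gap 0.5194 0.5374
0.1377540505104072
```

View pics/v3.png

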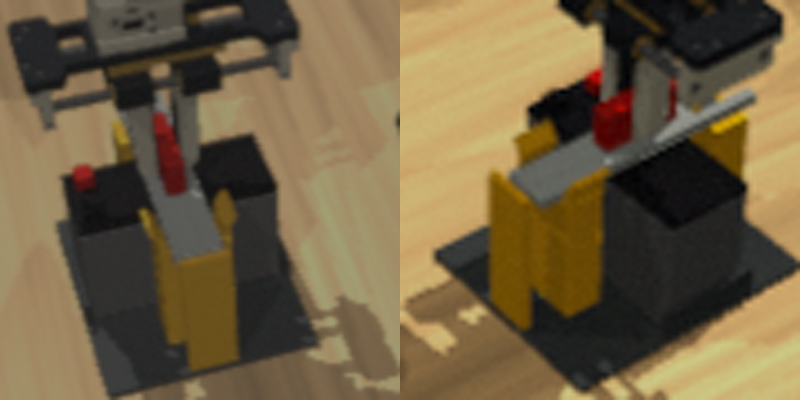

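The side half shows the bar between the cheeks at (190,230). The scene half shows it level from saddle to stud support, and depth has its top flat at 111 mm, so it is seated. I'll unload and release.

Request:
send_rows --plan '[[[1,0,0,0.002,0],[1,0,0,0.004,0],[1,0,0,0.004,0],[0.5,0,0,0.004,0],[0.14,0,0,0.004,0],[0.14,0,0,0.004,0],[0.14,0,0,0.004,0],[0.14,0,0,0.004,0],[0.14,0,0,0.004,0],[0.14,0,0,0.05,0],[0.14,0,0,0.15,0],[0.14,0,0,0.3,0],[0.14,0,0,0.5,0],[0.14,0,0,0.7,0],[0.14,0,0,0.7,0]]]'

```text
t: 10.67
tool_pos: [0.5359, 0.0471, 0.2824]
orientation: [2.177, 2.251, 0.015]
force: [1.3, 0.9, 1.0]
opening: 0.0401
gripper_force: 0.0
```

```bash
python3 -c "
from h import *
s=telemetry.read_state();print(s['t'],s['tool_pos'],s['force'],s['opening'])
shot('wrist','w4')
f='w4'
p=load(f)[0]; H=cv2.cvtColor(p,cv2.COLOR_BGR2HSV); px,P=cloud(f); h=H[px[:,1],px[:,0]].astype(int)
D=(abs(P[:,0]-.531)<.05)&(P[:,1]>-.06)&(P[:,1]<.2)
B=P[D&(P[:,2]>.1065)&(P[:,2]<.117)&(h[:,1]<60)&(h[:,2]>90)&(P[:,1]>.0)]
A=np.c_[B[:,:2]-[.53,.11],np.ones(len(B))]; print(np.linalg.lstsq(A,B[:,2],rcond=None)[0],len(B),np.percentile(B[:,1],99.5))
for y in (.1,.12,.135):
  q=B[abs(B[:,1]-y)<.003]; x=np.sort(q[:,0]); print(x[0],x[-1])
q=P[D&(P[:,2]>.125)&(P[:,2]<.15)&(P[:,1]>.09)&(h[:,1]<100)];print('stud',len(q),q.mean(0),q[q[:,2]>.1435].mean(0))
# collar & others, from fixed cameras
for f in ('scene0','side0'):
  print(proj(f,[[.477,-.348,.03]]))
"
```

```text
10.6667 [0.53591553 0.04708778 0.28242497] [1.30845564 0.85928124 0.98555037] 0.040054448654124046
[ 0.00288395 -0.00143782  0.11188501] 2549 0.13743893021480427
0.5124479160487783 0.5469510012606964
0.5112458159410618 0.5471518691948677
0.5110978313087945 0.5464771311109372
stud 125 [0.52932611 0.11150929 0.14314699] [0.52910216 0.11090464 0.14527854]
[[173.07540322 255.33977721]]
[[258.65492537 352.41994711]]
```

```bash
python3 -c "
from h import *
H=np.zeros((60,70))
for f in ('scene0','side0'):
  px,P=cloud(f)
  m=(P[:,0]>.2)&(P[:,0]<.89)&(P[:,1]>-.69)&(P[:,1]<-.1)&(P[:,2]<.22)
  Q=P[m]; i=((Q[:,1]+.7)*100).astype(int); j=((Q[:,0]-.2)*100).astype(int); np.maximum.at(H,(i,j),Q[:,2])
print('cols x .20..',' rows y from -.1 down')
for i in range(59,-1,-1):
  print('%.2f '%(-.7+i/100)+''.join('.' if v<.006 else '%x'%min(15,int(v*80)) for v in H[i]))
"
```

```text
cols x .20..  rows y from -.1 down
-0.11 .................................0.........0..........................
-0.12 .....0............0....................0..............0...............
-0.13 ..............................................0.......................
-0.14 ...........................................0..........................
-0.15 .............0........................................................
-0.16 ......................................................................
-0.17 ......................................................................
-0.18 ..........................67..........................................
-0.19 ........................777777........................................
-0.20 0......................6771.477.......................................
-0.21 ........0..............77....47.......................................
-0.22 .......................77....37.........110...........................
-0.23 0.....0................77....47.......1111110.........................
-0.24 .......................7770.577......112.220110...........
[... 2854 characters left out ...]
.......
-0.62 0.................................0...................................
-0.63 ..............................0..0............0.......................
-0.64 ..................................0.....0.............................
-0.65 .0........................00...0.0....0...............................
-0.66 .......................0.......0......................................
-0.67 ........................0..0.................0.......0................
-0.68 .............................0.......0................................
-0.69 ................................0.....................................
-0.70 ......................................................................
```

```bash
python3 -c "
from h import *
print(np.array(viewer.calibration('wrist')['hand_eye']).round(3))
from scipy.optimize import least_squares
for f in ('scene0','side0','w_dock'):
  p=load(f)[0]; H=cv2.cvtColor(p,cv2.COLOR_BGR2HSV); px,P=cloud(f); h=H[px[:,1],px[:,0]].astype(int)
  m=(h[:,0]>95)&(h[:,0]<130)&(h[:,1]>90)&(np.hypot(P[:,0]-.476,P[:,1]+.348)<.035)&(P[:,2]<.05)
  Q=P[m&(P[:,2]>.003)]; print(f,len(Q),Q.min(0).round(4),Q.max(0).round(4))
  q=Q[Q[:,2]>.027]; print(' top',len(q),q.mean(0),((q.max(0)+q.min(0))/2).round(4))
  # outer wall fit: points with z<.026
  w=Q[Q[:,2]<.024]
  if len(w)>8:
    r=least_squares(lambda c:np.hypot(w[:,0]-c[0],w[:,1]-c[1])-.016,[.476,-.348],loss='soft_l1',f_scale=.002); print(' wall',len(w),r.x.round(4))
"
```

```text
[[-0.001  0.955  0.297  0.083]
 [ 1.     0.001 -0.    -0.001]
 [-0.001  0.297 -0.955 -0.15 ]
 [ 0.     0.     0.     1.   ]]
scene0 127 [ 0.4594 -0.3604  0.004 ] [ 0.4925 -0.3323  0.035 ]
 top 53 [ 0.47595426 -0.34598546  0.029518  ] [ 0.476  -0.3461  0.031 ]
 wall 57 [ 0.4733 -0.3466]
side0 215 [ 0.4605 -0.3625  0.0043] [ 0.4885 -0.3308  0.0334]
 top 119 [ 0.474075   -0.3475867   0.02962178] [ 0.4745 -0.3463  0.0302]
 wall 77 [ 0.4818 -0.3506]
w_dock 262 [ 0.462  -0.3511  0.0031] [ 0.489  -0.328   0.0328]
 top 65 [ 0.48329904 -0.33814943  0.0302834 ] [ 0.4819 -0.34    0.03  ]
 wall 175 [ 0.4732 -0.3459]
```

Request:
send_rows --plan '[[[0,-0.05,-0.2,0,0],[0,-0.1,-0.4,0,0],[-0.1,-0.14,-0.6,0,0],[-0.1,-0.14,-0.8,0,0],[-0.1,-0.14,-1,0,0],[-0.1,-0.14,-1,0,0]]]'

```text
t: 11.22
tool_pos: [0.503, -0.159, 0.2709]
orientation: [2.19, 2.252, -0.004]
force: [-0.5, -0.1, 0.0]
opening: 0.0512
gripper_force: 0.0
```

Request:
send_rows --plan '[[[-0.1,-0.05,-0.2,0,0],[-0.1,-0.1,-0.4,0,0],[-0.1,-0.15,-0.6,0,0],[-0.1,-0.15,-0.8,0,0],[-0.1,-0.15,-0.97,-0.1,0],[-0.1,-0.15,-0.97,-0.3,0],[-0.1,-0.15,-0.97,-0.5,0],[-0.1,-0.15,-0.97,-0.6,0],[-0.1,-0.15,-0.97,-0.6,0],[-0.1,-0.15,-0.97,-0.6,0],[-0.1,-0.15,-0.97,-0.6,0]]]'

```text
t: 12.13
tool_pos: [0.4752, -0.3472, 0.1537]
orientation: [2.182, 2.257, 0.0]
force: [-0.0, -0.5, 0.6]
opening: 0.0508
gripper_force: 0.0
```

Request:
send_rows --plan '[[[-0.1,-0.008,0.006,-0.15,0],[-0.1,-0.008,0.006,-0.3,0],[-0.1,-0.008,0.006,-0.45,0],[-0.1,-0.008,0.006,-0.55,0],[-0.1,-0.008,0.006,-0.62,0],[-0.1,-0.008,0.006,-0.66,0],[-0.1,-0.008,0.006,-0.66,0],[-0.1,-0.008,0.006,-0.66,0],[-0.1,-0.008,0.006,-0.66,0]]]'

```text
t: 12.88
tool_pos: [0.4741, -0.3468, 0.0221]
orientation: [2.181, 2.256, 0.0]
force: [0.1, -0.3, -0.6]
opening: 0.0513
gripper_force: 0.0
```

Request:
send_rows --plan '[[[0.1,0,0,0,0],[0.25,0,0,0,0],[0.4,0,0,0,0],[1,0,0,0,0],[1,0,0,0,0],[1,0,0,0,0],[1,0,0,0,0],[1,0,0,0,0]]]' --force 25

```text
t: 13.55
tool_pos: [0.4731, -0.346, 0.0205]
orientation: [2.183, 2.258, 0.0]
force: [-0.0, 0.5, 6.2]
opening: 0.0303
gripper_force: 25.0
```

Request:
send_rows --plan '[[[1,0,0,0.03,0],[1,0,0,0.1,0],[1,0,0,0.25,0],[1,0,0,0.45,0],[1,0,0,0.65,0],[1,0,0,0.85,0],[1,0,0,1,0],[1,0,0,1,0],[1,0,0,1,0]]]'

```text
t: 14.3
tool_pos: [0.4738, -0.3467, 0.2237]
orientation: [2.18, 2.254, 0.0]
force: [0.9, 0.3, -1.2]
opening: 0.0306
gripper_force: 25.0
```

```bash
python3 -c "
from h import *
s=telemetry.read_state();print(s['t'],s['tool_pos'],s['force'],s['opening'])
shot('wrist','w5');shot('scene','s5');shot('side','d5')
tp=s['tool_pos']
u=proj('s5',[tp])[0].astype(int); v=proj('d5',[tp])[0].astype(int); w=proj('w5',[tp])[0]; print(u,v,w)
cr=lambda f,c,r:cv2.resize(cv2.imread(f'pics/{f}.png')[max(0,c[1]-r):c[1]+r,max(0,c[0]-r):c[0]+r],(400,400),interpolation=2)
W=cv2.imread('pics/w5.png')[180:420,160:400]
cv2.imwrite('pics/v5.png',np.hstack([cr('s5',u,35),cv2.resize(W,(400,400))]))
"
```

```text
14.3 [ 0.47384881 -0.34673875  0.22369429] [ 0.88088644  0.3459559  -1.17135382] 0.030638796862255853
[161 200] [251 297] [279.83297663 268.34661001]
```

View pics/v5.png

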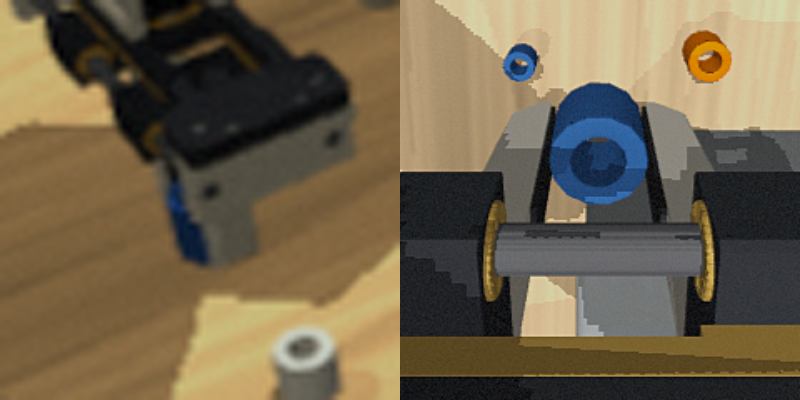

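The left half (scene) shows the collar held between the fingers. The right half (wrist) shows the collar's top ring centred near (599,160), with pads on both sides. Measuring its centre against the TCP.

```bash
python3 -c "
from h import *
from scipy.optimize import least_squares
f='w5'
p=load(f)[0]; H=cv2.cvtColor(p,cv2.COLOR_BGR2HSV); px,P=cloud(f); h=H[px[:,1],px[:,0]].astype(int)
m=(h[:,0]>95)&(h[:,0]<130)&(h[:,1]>90)&(np.hypot(P[:,0]-.474,P[:,1]+.347)<.04)&(P[:,2]>.15)
Q=P[m]; print(np.histogram(Q[:,2],10)); zt=np.percentile(Q[:,2],90)
q=Q[Q[:,2]>zt-.003]; print('top',len(q),q.mean(0),q.min(0),q.max(0)); print(cv2.minEnclosingCircle((q[:,:2]*1000).astype(np.float32)))
A=np.c_[q[:,:2]-q[:,:2].mean(0),np.ones(len(q))]; print('tilt',np.linalg.lstsq(A,q[:,2],rcond=None)[0])
w=Q[Q[:,2]<zt-.006]
r=least_squares(lambda c:np.hypot(w[:,0]-c[0],w[:,1]-c[1])-.016,[.474,-.347],loss='soft_l1',f_scale=.002); print('wall',len(w),r.x,w[:,2].min())
"
```

```text
(array([ 499,  841, 2073,   30,   26,    2,    0,   84,  187,  499]), array([0.20422823, 0.21663287, 0.2290375 , 0.24144214, 0.25384678,
       0.26625141, 0.27865605, 0.29106069, 0.30346532, 0.31586996,
       0.32827459]))
top 487 [ 0.46951083 -0.32318954  0.32535068] [ 0.44078408 -0.3252722   0.32314379] [ 0.5057377  -0.320462    0.32827459]
((473.2608947753906, -324.36163330078125), 32.48966979980469)
tilt [-0.03695495  0.7828223   0.32535068]
wall 3754 [ 0.47231055 -0.34333207] 0.20422823239595972
```

```bash
python3 -c "
from h import *
from scipy.optimize import least_squares
f='w5'
p=load(f)[0]; H=cv2.cvtColor(p,cv2.COLOR_BGR2HSV); px,P=cloud(f); h=H[px[:,1],px[:,0]].astype(int)
m=(h[:,0]>95)&(h[:,0]<130)&(h[:,1]>90)&(np.hypot(P[:,0]-.474,P[:,1]+.347)<.04)&(P[:,2]>.19)&(P[:,2]<.245)
Q=P[m]; print(np.histogram(Q[:,2],12)); zt=np.median(Q[Q[:,2]>.23][:,2]); print(zt)
q=Q[abs(Q[:,2]-zt)<.0025]; print('top',len(q),q.min(0),q.max(0),cv2.minEnclosingCircle((q[:,:2]*1000).astype(np.float32)))
A=np.c_[q[:,:2]-q[:,:2].mean(0),np.ones(len(q))]; print('tilt',np.linalg.lstsq(A,q[:,2],rcond=None)[0])
w=Q[(Q[:,2]<zt-.004)&(Q[:,1]>-.345)]
r=least_squares(lambda c:np.hypot(w[:,0]-c[0],w[:,1]-c[1])-.016,[.474,-.347],loss='soft_l1',f_scale=.002); print('wall',len(w),r.x,w.min(0),w.max(0))
s=telemetry.read_state();print(s['tool_pos'])
"
```

```text
(array([  51,  149,  180,  189,  211,  234,  239,  272, 1640,  242,    6,
          6]), array([0.20422823, 0.20761163, 0.21099503, 0.21437843, 0.21776183,
       0.22114523, 0.22452863, 0.22791203, 0.23129543, 0.23467882,
       0.23806222, 0.24144562, 0.24482902]))
0.2339310361296547
top 1870 [ 0.45764149 -0.36102074  0.23145025] [ 0.4892766  -0.33019605  0.23624496] ((473.5897521972656, -345.8377380371094), 17.483570098876953)
tilt [ 0.0063423  -0.00961815  0.23388151]
wall 828 [ 0.47311449 -0.34653912] [ 0.45712464 -0.34291734  0.2063061 ] [ 0.48909355 -0.32987141  0.2298119 ]
[ 0.47183539 -0.34496395  0.21807558]
```

Request:
send_rows --plan '[[[1,0.03,0.1,0,0],[1,0.06,0.25,0,0],[1,0.09,0.4,0,0],[1,0.12,0.57,0,0],[1,0.14,0.74,0,0],[1,0.14,0.9,0,0],[1,0.14,1,0,0]]]'

```text
t: 15.03
tool_pos: [0.4995, -0.1424, 0.2174]
orientation: [-2.179, -2.257, 0.002]
force: [-0.2, -0.4, -1.5]
opening: 0.0309
gripper_force: 25.0
```

Request:
send_rows --plan '[[[1,0.03,0.15,0,0],[1,0.06,0.3,0,0],[1,0.09,0.45,0,0],[1,0.12,0.6,0,0],[1,0.14,0.75,0,0],[1,0.14,0.9,0,0],[1,0.14,1,0,0],[1,0.14,1,0,0]]]'

```text
t: 15.7
tool_pos: [0.5272, 0.0579, 0.2175]
orientation: [-2.177, -2.259, 0.003]
force: [0.8, 1.0, -1.1]
opening: 0.0307
gripper_force: 25.0
```

Request:
send_rows --plan '[[[1,0,0.1,0,0],[1,0.005,0.2,0,0],[1,0.005,0.27,0,0],[1,0.005,0.285,0,0],[1,0.005,0.285,0,0],[1,0.005,0.285,0,0],[1,0.005,0.285,0,0],[1,0.005,0.285,0,0],[1,0.005,0.285,0,0]]]'

```text
t: 16.45
tool_pos: [0.5298, 0.1105, 0.2198]
orientation: [2.185, 2.257, -0.0]
force: [0.5, -0.1, -1.1]
opening: 0.0307
gripper_force: 25.0
```

Request:
send_rows --plan '[[[1,0,0.002,-0.08,0],[1,0,0.002,-0.16,0],[1,0,0.002,-0.21,0],[1,0,0.002,-0.23,0],[1,0,0.002,-0.23,0],[1,0,0.002,-0.23,0],[1,0,0.002,-0.23,0],[1,0,0.002,-0.23,0]]]'

```text
t: 17.12
tool_pos: [0.5304, 0.1118, 0.1749]
orientation: [2.183, 2.258, 0.002]
force: [0.3, -0.3, -0.6]
opening: 0.0304
gripper_force: 25.0
```

```bash
python3 -c "
from h import *
from scipy.optimize import least_squares
shot('scene','s6');shot('side','d6');shot('wrist','w6')
s=telemetry.read_state();print(s['t'],s['tool_pos'],s['force'],s['opening'])
for f in ('s6','d6','w6'):
  p=load(f)[0]; H=cv2.cvtColor(p,cv2.COLOR_BGR2HSV); px,P=cloud(f); h=H[px[:,1],px[:,0]].astype(int)
  m=(h[:,0]>95)&(h[:,0]<130)&(h[:,1]>90)&(np.hypot(P[:,0]-.53,P[:,1]-.111)<.04)&(P[:,2]>.14)&(P[:,2]<.195)
  Q=P[m]; print(f,len(Q),Q.min(0).round(4),Q.max(0).round(4))
  w=Q[Q[:,2]<np.percentile(Q[:,2],98)-.005]
  if f=='w6': w=w[w[:,1]>.112]; q=Q[Q[:,2]>.1775]; print((q.min(0)+q.max(0))/2)
  r=least_squares(lambda c:np.hypot(w[:,0]-c[0],w[:,1]-c[1])-.016,[.53,.111],loss='soft_l1',f_scale=.002); print(' wall',len(w),r.x)
for f in ('s6','d6'): print(proj(f,[[.5294,.1112,.145],[.5294,.1112,.15]]).round(1).tolist())
cr=lambda f,c,r:cv2.resize(cv2.imread(f'pics/{f}.png')[c[1]-r:c[1]+r,c[0]-r:c[0]+r],(400,400),interpolation=2)
cv2.imwrite('pics/v6.png',np.hstack([cr('s6',proj('s6',[[.5294,.1112,.14]])[0].astype(int),25),cr('d6',proj('d6',[[.5294,.1112,.14]])[0].astype(int),25)]))
"
```

```text
17.2667 [0.53010225 0.11173965 0.17449462] [-0.03457182  0.31871568 -0.88067382] 0.03049335298408192
s6 85 [0.5121 0.0929 0.1596] [0.5476 0.1219 0.1913]
 wall 66 [0.53493034 0.11322175]
d6 157 [0.5167 0.0947 0.1577] [0.5459 0.1242 0.1887]
 wall 96 [0.53237097 0.11247891]
w6 3438 [0.5128 0.0973 0.1561] [0.5458 0.1285 0.1946]
[0.52907395 0.11291226 0.18607577]
 wall 853 [0.52943437 0.11192791]
[[319.3, 171.6], [319.4, 170.2]]
[[232.1, 159.8], [231.9, 158.3]]
```

View pics/v6.png

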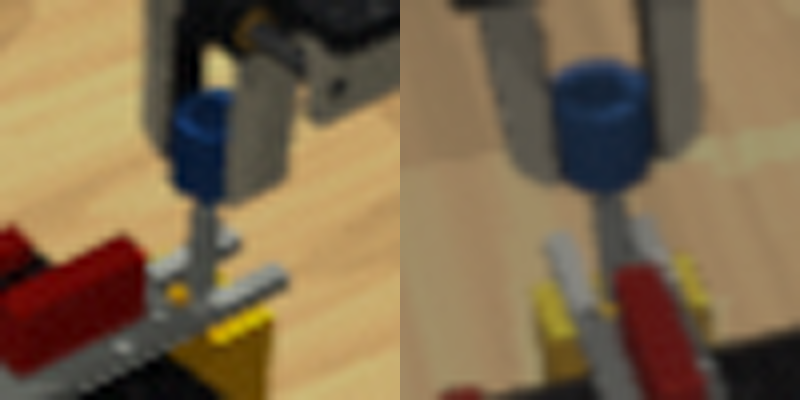

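Both halves show the collar right above the stud (scene: stud at (203,240) under the collar at (205,150); side: stud at (607,220) under the collar at (602,125)), and wrist depth agrees to within 1 mm. Lowering.

Request:
send_rows --plan '[[[1,0,-0.0035,-0.02,0],[1,0,-0.0035,-0.04,0],[1,0,-0.0035,-0.06,0],[1,0,-0.0035,-0.08,0],[1,0,-0.0035,-0.1,0],[1,0,-0.0035,-0.1,0]]]'

```text
t: 17.77
tool_pos: [0.529, 0.1109, 0.1524]
orientation: [-2.183, -2.257, 0.002]
force: [0.1, 0.2, -1.8]
opening: 0.0308
gripper_force: 25.0
```

Request:
send_rows --plan '[[[1,0,0,-0.02,0],[1,0,0,-0.04,0],[1,0,0,-0.06,0],[1,0,0,-0.075,0],[1,0,0,-0.09,0],[1,0,0,-0.095,0],[1,0,0,-0.1,0],[1,0,0,-0.1,0],[1,0,0,-0.1,0]]]'

```text
t: 18.52
tool_pos: [0.5298, 0.111, 0.134]
orientation: [2.184, 2.258, 0.0]
force: [1.1, -0.4, -1.3]
opening: 0.0308
gripper_force: 25.0
```

Request:
send_rows --plan '[[[1,0,0,-0.003,0],[1,0,0,-0.006,0],[1,0,0,-0.009,0],[1,0,0,-0.01,0],[1,0,0,-0.01,0],[1,0,0,-0.01,0]]]'

```text
t: 19.02
tool_pos: [0.5297, 0.111, 0.1318]
orientation: [-2.184, -2.258, 0.0]
force: [-0.5, -0.7, -0.9]
opening: 0.0308
gripper_force: 25.0
```

Request:
send_rows --plan '[[[1,0,0,-0.002,0],[1,0,0,-0.004,0],[1,0,0,-0.004,0],[1,0,0,-0.004,0]]]'

```text
t: 19.35
tool_pos: [0.5298, 0.111, 0.1314]
orientation: [2.184, 2.258, 0.0]
force: [-1.3, 0.5, 4.8]
opening: 0.0309
gripper_force: 25.0
```

Request:
send_rows --plan '[[[1,0,0,0,0],[0.3,0,0,0,0],[0.1,0,0,0,0],[-0.1,0,0,0,0],[-0.1,0,0,0,0],[-0.1,0,0,0,0],[-0.1,0,0,0,0],[-0.1,0,0,0.05,0],[-0.1,0,0,0.15,0],[-0.1,0,0,0.3,0],[-0.1,0,0,0.5,0],[-0.1,0,0,0.7,0],[-0.1,0,0,0.9,0],[-0.1,0,0,0.9,0],[-0.1,0,0,0.9,0]]]'

```text
t: 20.6
tool_pos: [0.5313, 0.1112, 0.3157]
orientation: [2.18, 2.255, 0.009]
force: [-0.5, -1.0, -0.9]
opening: 0.0508
gripper_force: 0.0
```

```bash
python3 -c "
from h import *
shot('scene','s7');shot('side','d7');shot('wrist','w7')
s=telemetry.read_state();print(s['t'],s['tool_pos'],s['force'],s['opening'])
f='w7'
p=load(f)[0]; H=cv2.cvtColor(p,cv2.COLOR_BGR2HSV); px,P=cloud(f); h=H[px[:,1],px[:,0]].astype(int)
D=(abs(P[:,0]-.531)<.05)&(P[:,1]>-.06)&(P[:,1]<.2)
def fitp(m):
  Q=P[m]; A=np.c_[Q[:,:2]-[.53,.11],np.ones(len(Q))]; print(len(Q),np.linalg.lstsq(A,Q[:,2],rcond=None)[0].round(4),Q.min(0).round(4),Q.max(0).round(4))
bl=(h[:,0]>95)&(h[:,0]<130)&(h[:,1]>90)&D
fitp(bl&(abs(P[:,2]-.142)<.003)); fitp(D&(abs(P[:,2]-.1117)<.003)&(h[:,1]<60)&(h[:,2]>90)&(P[:,1]>.06))
a=cv2.resize(cv2.imread('pics/w7.png'),(400,300)); b=cv2.resize(cv2.imread('pics/s7.png')[150:250,235:368],(400,300),interpolation=2)
cv2.imwrite('pics/v7.png',np.hstack([a,b]))
"
```

```text
20.75 [0.52907675 0.11090472 0.30967733] [-0.62082179 -0.43876464 -1.12391589] 0.05133218437070851
454 [-0.0075 -0.0106  0.1418] [0.514  0.0963 0.1391] [0.5446 0.127  0.1445]
825 [ 0.0026 -0.0023  0.112 ] [0.5112 0.06   0.1094] [0.5483 0.1387 0.1143]
```

View pics/v7.png

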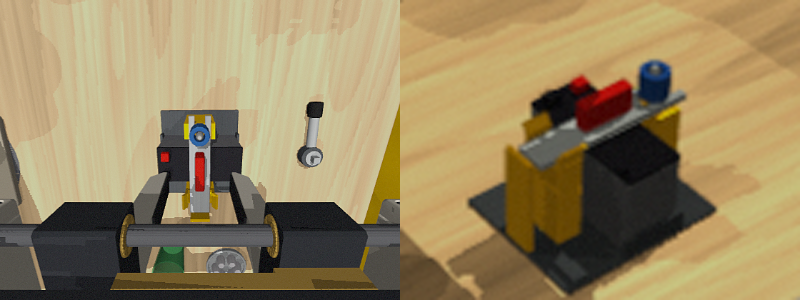

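The wrist half shows the collar on the stud at (200,135) and the wrench head untouched at (312,155). The scene half shows the bar level with the collar on it at (655,80). Depth puts the collar top at 142 mm and the bar top at 112 mm, both flat, so I'm handing in.

```bash
python3 -c "
from plant import order
print(order.close_job())"
```

```text
the job is handed in; nothing more can be done
None
```

I handed the job in at about 21 s: the bar is seated flat on both supports with its fork around the stud, the blue collar sits flat on the bar, and the gripper is clear, with the cup, dish and wrench head left alone.

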